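# Set the stapler air pressure and snap the lock cover on

### The arm

A 6-joint arm with a two-finger parallel gripper is mounted at the origin on the work surface. World frame = base frame: x ahead of the robot, y to its left, z up, the work surface at z = 0. Lengths are in m, angles in degrees, forces in N, time in s.
With the tool pointing down it reaches from about 0.35 to 0.875 m from the base axis. Payload 15.5 kg.
Tool frame: the origin (TCP) lies at the very end of the fingers, on their centre line; the grasp point (between the pads) lies 19 mm behind it; y points along the fingers, z is the direction in which the jaws open and shut, and the axes are right-handed (so a half turn about y gives the same grasp; the last joint's range is limited). The gripper opens to 85 mm and grips with 20 to 120 N. Pads are 22 mm wide; open, the fingers measure 114 mm over their backs; the gripper's body (76 mm by 85 mm) begins 54 mm behind the grasp point. The pads swing forward as they close: fully open they stand 13 mm farther back than shut.
Start: joints at [61.622, 28.281, 77.091, -0, 74.628, -5.472], TCP at [0.243, 0.576, 0.231] pointing down, gripper open.
Joint ranges: [-166.48, 166.48], [-47.26, 123.95], [12.59, 153.08], [-70.14, 250.14], [6.76, 159.57], [-176.63, 176.63]. Speed limits (degrees/s): [108.29, 108.29, 147.25, 172.46, 172.46, 172.46].

### API

Orientations are given as a 3x3 rotation matrix whose columns are the frame's x, y, z axes.
In Python, from workcell import manip gives the robot as it stands.
- The arm moves only by the tool step_arm, never from a script. Its argument "increments" is text: rows parted by semicolons, each of 4 numbers parted by spaces: the shift along the tool's x, y, z in m, then the turn about the tool's y in degrees. In form: x y z spin; .... A call has 1 to 12 rows; each row shifts and turns the commanded pose from where the row before left it, along the tool's axes as they then stand; what a row does not reach is not made up. A row lasts 1/8 s, in which the tool goes at most 62.5 mm and 10.7 degrees, less where a joint would pass 70% of its speed; a pose out of reach is approached as far as the arm can. A call with a gripper value outside its range is refused whole. "hand" is the closure, from -1 (fully open) to 1 (shut), set as the call begins (left out, the last holds). The fingers move at their own pace and stop on an object; the grip force is fixed at half the most. Time passes only in rows, so rows that do not move let the fingers close. It gives the time, the measured TCP pose, the force and the opening at its end, in the units of the state.
- manip.state(): the state, without advancing time (a new reading comes with each control period).
- manip.capture(name): name is "scene" or "top" or "wrist"; returns (picture, depth): 400x640x3 uint8, red, green, blue; 400x640 float32, m along the optical axis (not along the pixel's ray), 0 where there is no reading.
- manip.camera_model(name): a dict with "vertical_fov" (degrees; the focal length in pixels is half the picture's height over the tangent of half this angle, whatever the lens; pixels are square), "cx", "cy" (the principal point, pixels), "view" (4x4, takes a point from world to camera coordinates). Camera axes: x right, y up, looking along -z (the intrinsics and any distortion apply to the point x, -y, -z); pixel columns grow to the right and rows downward; lengths in m; the calibration is good to about 2 mm. A picture is of the moment at which its call begins: read the wrist's pose just before it. camera_model takes no time and is no camera call; for the wrist camera it gives the pose at the moment of the call.
- manip.close_job(): hands the job in, once; it reports no verdict.
The state is a dict: "clock": time; "joint_pos": joint angles; "joint_vel": joint speeds; "tau": joint torques, N m; "tool_pos": TCP position; "eef_rot": TCP orientation; "ft_force": force on the tool from outside, world axes, zero at the start; "moment": the same for the moment, N m; "grip_width": finger opening in m.
Only numpy, scipy, OpenCV 4.12 (cv2) and the standard library are available. Lean on these libraries where they do the work, as an engineer would, in place of code of your own. Each camera call takes 0.05 s, during which the arm holds its last target.

### The job

Set the air for the staple gun: turn the regulator knob a little at a time, clockwise for more, until the gauge pointer stands at the marker clipped to the gauge's rim, and let go of the knob. Then lock that setting: put the loose grey lock cover over the knob and press it straight down until it snaps fully home, without shifting the marker or disturbing the other things on the bench. Keep pressing it down firmly, and finish while still holding it pressed like that.

Things in the scene. Friction and masses are not known exactly. Their poses are not given: they have to be found in the camera images.
- knob_grip (a point): on the axis of the regulator knob, where to grip it: 45 mm above the top panel of the air station, a grey steel box 160 x 250 x 70 mm fixed to the bench. The black ribbed knob is round, 37 mm diameter, 38 mm tall, axis vertical; its top is 11 mm above this point, its underside 27 mm below. Under it is a wider fixed dark collar, its top 29 mm below this point. Nothing else there stands higher.
- knob (a joint): turn of the regulator knob in rad; grows as it turns clockwise seen from above, about 0.08 N m of friction, stays where it is left. Gauge pointer angle = 0.6 x this value.
- pointer (a joint): angle of the black gauge pointer in rad, growing clockwise seen from above; driven by the knob at 0.6 of its turn, not to be touched (it is behind the gauge's lens).
- marker (a joint): angle of the small black marker clipped over the gauge's rim, on the same scale as the pointer: the setting is right when both values are equal. It starts ahead (clockwise) of the pointer and is to be left alone.
- pointer_tip (a point): tip of the gauge pointer, 38 mm from the gauge's centre. The gauge is the 100 mm round white dial with a steel rim in the top of the station, facing up, its centre 120 mm from the knob's axis.
- mark_tip (a point): the point on the dial that the wedge-shaped marker points at, at the pointer tip's radius and height; it coincides with pointer_tip when the setting is right.
- seat_center (a point): centre of the top of the flat black rubber washer (68 mm diameter) at the foot of the collar, on the knob's axis, 42 mm below knob_grip; the knob's top is 53 mm above it. The cover's rim lies on it when home. The collar (48 mm diameter, 13 mm tall) holds four sprung steel balls that stand out to 56 mm diameter, 8 mm above the washer: the snap fit.
- cover_grip (a point): point in the grip tab of the loose lock cover, on its axis, 81 mm above its rim. The cover is a grey plastic cap, about 60 g, standing rim down on the bench: a round cup 63 mm across and 60 mm tall; on its flat top an upright tab to grip, 16 mm thick, 46 mm long, 28 mm tall (60 to 88 mm above the rim). x runs along the tab, y through its thickness, z up.
- cover_rim (a point): centre of the cover's lower rim, z up along its axis. 51 mm wide inside the rim, 56 mm deep inside, so it clears the knob. Any turn about its axis fits. The rim meets the sprung balls about 12 mm above seat_center; the push rises to some 8 N (slow) to 17 N (at 20 mm/s), then drops below zero as they snap in and draw it down, and the rim lies level with seat_center, a hard stop.
- weight: bystander: plain steel pattern weight, 56 mm diameter, 45 mm tall with a shackle on top (88 mm in all); origin at its foot.
- spool: bystander: spool of dark thread, 52 mm diameter, 66 mm tall; origin at its foot.
- stapler: bystander: air staple gun lying on its side at the left, about 150 x 190 mm, 46 mm high; origin at the front of its barrel, on the bench.
There are look-alikes about, which are no part of the job. Leave any red or turquoise look-alike of the part that bears cover_grip alone.

How it is judged (in metres and radians):
On the way, in this order (a step that is already met when the one before it is completed fails the run):
1. the gauge pointer stands at the marker with the knob let go and the cover still off (distance between pointer_tip and mark_tip below 0.0035 m and contact force between the fingers and knob below 0.3 N and horizontal distance between cover_rim and seat_center above 0.08 m), for 0.2 s.
2. the cover is snapped home over the knob (horizontal distance between cover_rim and seat_center below 0.004 m and z of cover_rim in the frame of seat_center below 0.0025 m), for 0.2 s.
At the end, for the whole second after the job is handed in: The cover's rim lies within 2.5 mm of the washer, within 4 mm of the knob's axis and within 0.06 rad of upright, the pointer tip is within 3.5 mm of the marker, and the gripper still presses the cover down: more than 6 N between cover and washer, through the last second (all of step 2 and z of cover_rim in the frame of seat_center above -0.004 m and angle between cover_rim's own z axis and vertical below 0.06 rad and distance between pointer_tip and mark_tip below 0.0035 m and contact force between the fingers and cover above 3 N and contact force between cover and seat above 6 N); the arm keeps its last pose, push and grip.
It fails at once if the marker is shifted (distance of mark_tip from where it was at the start of the episode above 0.004 m).
It fails at once if the weight is disturbed (distance of weight from where it was at the start of the episode above 0.03 m).
It fails at once if the spool is disturbed (distance of spool from where it was at the start of the episode above 0.03 m).
It fails at once if the stapler is disturbed (distance of stapler from where it was at the start of the episode above 0.03 m).
It also fails if it takes over 64 s, if anything falls off the work surface, if the arm or the gripper's body presses on something with over 40 N, if the wrist force passes 120 N, or if a joint passes its speed limit or range.

## Working session

There is one attempt and no reset: what is moved stays moved. The work goes in short steps, Python scripts to look and compute and a tool call to move; the robot and the scene stay as the last step left them, time stands still between calls to the robot, and variables do not carry over. Pictures are saved under pics/ and viewed, and the job is handed in when it is done.

Besides the shell and the picture viewer there is one more tool, called after "Request:" as name(argument=value, ...) on one line, values as JSON. step_arm: Moves the arm, as the interface text tells. Its arguments: {"type":"object","properties":{"increments":{"type":"string"},"hand":{"type":"number"}},"required":["increments"]}

```bash
mkdir -p pics; ls; cat > h.py <<'E'
import numpy as np, cv2
from workcell import manip
def cam(n):
    m=manip.camera_model(n); f=200/np.tan(np.radians(m["vertical_fov"])/2)
    return f,m["cx"],m["cy"],np.array(m["view"]),m
def unproj(n,u,v,d,C=None):
    f,cx,cy,V,m=C or cam(n)
    p=np.array([(u-cx)/f*d,-(v-cy)/f*d,-d,1]); return (np.linalg.inv(V)@p)[:3]
def proj(n,P,C=None):
    f,cx,cy,V,m=C or cam(n)
    q=V@np.append(P,1); return np.array([cx+f*q[0]/-q[2], cy-f*q[1]/-q[2]])
def ray(C,u,v):
    f,cx,cy,V,m=C; I=np.linalg.inv(V)
    d=I[:3,:3]@np.array([(u-cx)/f,-(v-cy)/f,-1]); return I[:3,3],d
def onz(C,u,v,z):
    o,d=ray(C,u,v); return o+d*(z-o[2])/d[2]
E
python3 - <<'E'
from h import *
s=manip.state(); print(s)
for n in ["scene","top","wrist"]:
    C=cam(n); print(n,C)
    p,d=manip.capture(n); cv2.imwrite(f"pics/{n}0.png",p[...,::-1]); np.save(f"pics/{n}0.npy",d)
E
```

```text
pics
{'clock': 0.0, 'joint_pos': array([ 6.16218888e+01,  2.83128405e+01,  7.71281407e+01,  8.13224081e-04,
        7.46270053e+01, -5.47067702e+00]), 'joint_vel': array([ 0.15966615, -0.07040387, -0.00474261, -0.05321075,  0.04432689,
        0.00446108]), 'tau': array([ 3.22479864e-03, -8.82162738e+01, -3.83871245e+01,  7.68396853e-05,
        1.01700923e-02, -2.97116947e-05]), 'tool_pos': array([0.24308774, 0.57539946, 0.23071646]), 'eef_rot': array([[ 9.21133404e-01, -5.76012167e-04,  3.89246606e-01],
       [-3.89247011e-01, -1.03749133e-03,  9.21132829e-01],
       [-1.26743739e-04, -9.99999296e-01, -1.17987893e-03]]), 'ft_force': array([-0.3128904 ,  0.36399475, -0.44077604]), 'moment': array([ 0.0105064 , -0.02685536,  0.00226677]), 'grip_width': 0.08556226222906978}
scene (np.float64(454.60409697253846), 317.2922874298869, 197.22631916939332, array([[ 0.29333895,  0.95597368, -0.00816032, -0.16023413],
       [-0.61494995,  0.19521816,  0.76401992,  0.26029903],
       [ 0.73197597, -0.21909861,  0.64514105, -1.75825191],
       [ 0.        ,  0.        ,  0.        ,  1.   
[... 1175 characters left out ...]
01],
       [-8.85784285e-01,  3.73736719e-01, -2.75149171e-01,
         3.52566238e-02],
       [-2.53110883e-01,  1.07902318e-01,  9.61401046e-01,
        -3.79064610e-01],
       [ 0.00000000e+00,  0.00000000e+00,  0.00000000e+00,
         1.00000000e+00]]), {'vertical_fov': 67.07861146711305, 'cx': 319.17222622980245, 'cy': 200.88830735387367, 'view': array([[ 3.89000106e-01,  9.21237187e-01, -9.81346708e-04,
        -6.24104171e-01],
       [-8.85784285e-01,  3.73736719e-01, -2.75149171e-01,
         3.52566238e-02],
       [-2.53110883e-01,  1.07902318e-01,  9.61401046e-01,
        -3.79064610e-01],
       [ 0.00000000e+00,  0.00000000e+00,  0.00000000e+00,
         1.00000000e+00]])})
```

View pics/scene0.png

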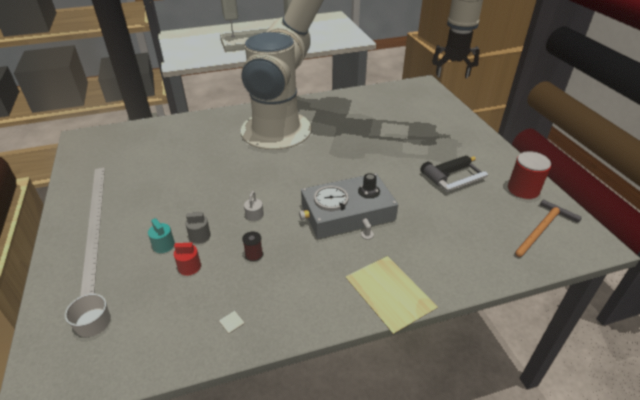

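View pics/top0.png

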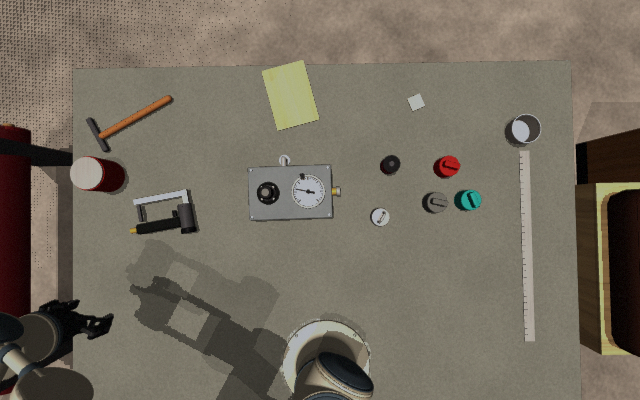

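View pics/wrist0.png

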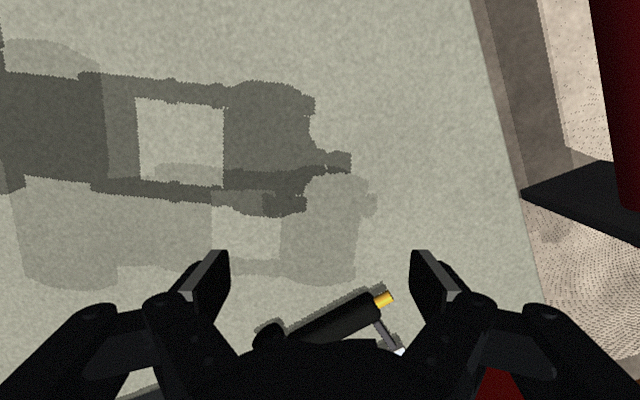

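```bash
python3 - <<'E'
from h import *
t=cv2.imread("pics/top0.png"); s=cv2.imread("pics/scene0.png")
a=cv2.resize(t[150:230,240:350],None,fx=7,fy=7,interpolation=cv2.INTER_CUBIC)
b=cv2.resize(t[140:240,360:500],None,fx=5.5,fy=5.5,interpolation=cv2.INTER_CUBIC)
c=cv2.resize(s[160:250,290:410],None,fx=6.5,fy=6.5,interpolation=cv2.INTER_CUBIC)
e=cv2.resize(s[180:280,130:270],None,fx=5.5,fy=5.5,interpolation=cv2.INTER_CUBIC)
for k,i in dict(a=a,b=b,c=c,e=e).items(): cv2.imwrite(f"pics/crop_{k}.png",i)
d=np.load("pics/top0.npy"); C=cam("top")
for u,v in [(267,193),(308,191),(435,202),(380,217),(390,164),(447,166),(469,200),(260,210)]:
    print(u,v,unproj("top",u,v,d[v,u],C).round(4))
E
```

```text
267 193 [0.5341 0.1573 0.1291]
308 191 [0.5397 0.0432 0.0868]
435 202 [ 0.5008 -0.3287  0.0884]
380 217 [ 0.4584 -0.1734  0.0447]
390 164 [ 0.6175 -0.2036  0.0653]
447 166 [ 0.6069 -0.3695  0.0795]
469 200 [ 0.5052 -0.435   0.0716]
260 210 [0.4862 0.1878 0.0718]
```

View pics/crop_a.png

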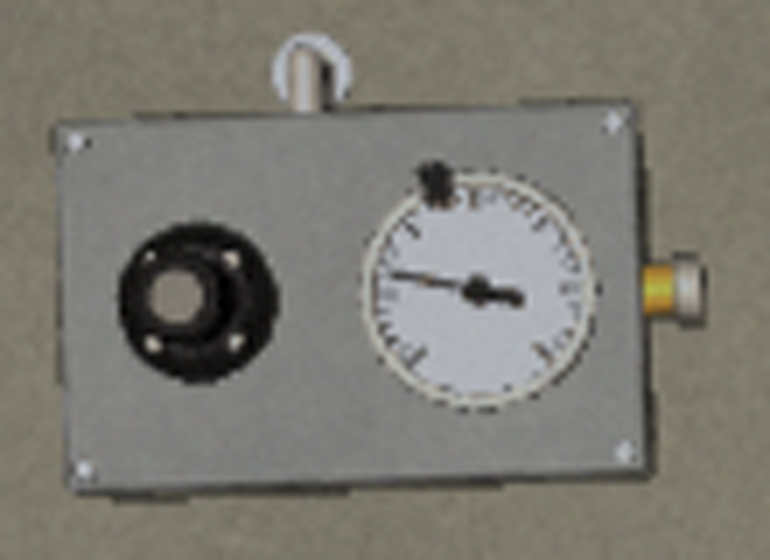

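View pics/crop_b.png

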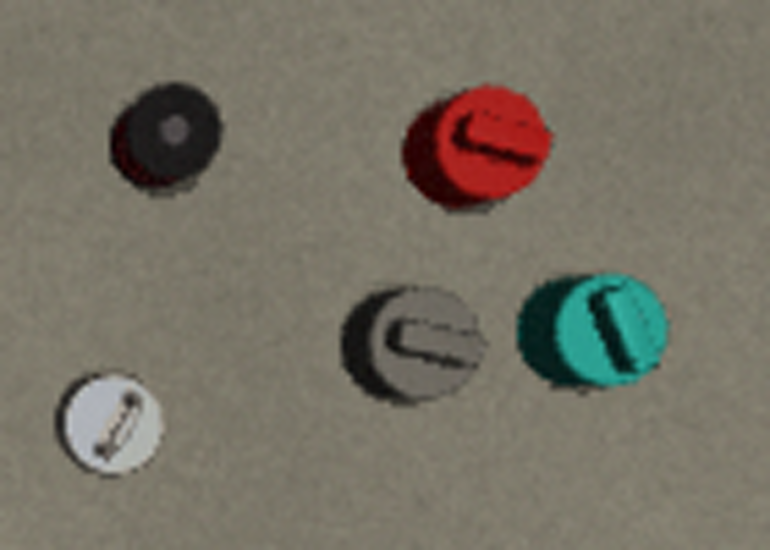

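View pics/crop_c.png

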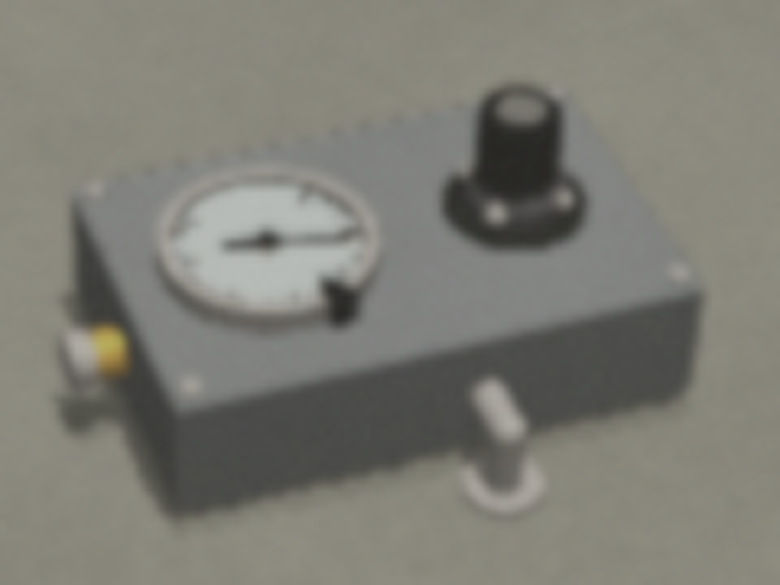

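View pics/crop_e.png

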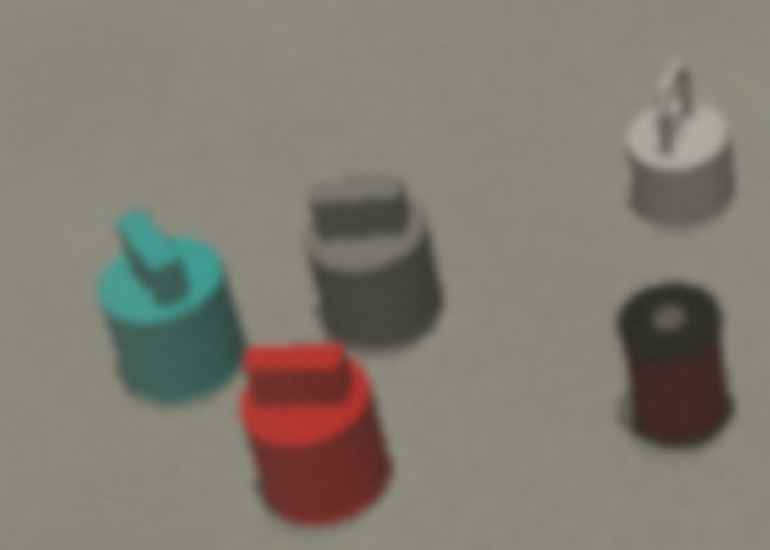

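```bash
cat >> h.py <<'E'
def tri(L):
    A=np.zeros((3,3));b=np.zeros(3)
    for C,u,v in L:
        o,d=ray(C,u,v); d=d/np.linalg.norm(d); M=np.eye(3)-np.outer(d,d); A+=M;b+=M@o
    P=np.linalg.solve(A,b)
    return P,[ (proj(None,P,C)-[u,v]).round(1) for C,u,v in L]
E
python3 - <<'E'
from h import *
T=cam("top");S=cam("scene")
f=lambda x,y,k,ox,oy:(ox+(x+.5)/k-.5,oy+(y+.5)/k-.5)
def t(n,a,b): print(n,tri([(T,*a),(S,*b)]))
t("knobtop",f(177,296,7,240,150),f(522,108,6.5,290,160))
t("gauge",f(480,290,7,240,150),f(267,240,6.5,290,160))
t("tabtop",f(438,332,5.5,360,140),f(357,187,5.5,130,180))
for p in [(198,302,.084),(480,290,.084),(480,290,.07)]:
    print(onz(T,*f(p[0],p[1],7,240,150),p[2]))
d=np.load("pics/top0.npy")
print(d[185:201,260:274:2].round(3))
E
```

```text
knobtop (array([0.53744175, 0.16318324, 0.12993535]), [array([0., 0.]), array([ 0., -0.])])
gauge (array([0.53978573, 0.04299138, 0.08552472]), [array([-0.1, -0. ]), array([-0.1,  0. ])])
tabtop (array([ 0.50637065, -0.33996934,  0.09460663]), [array([0.3, 0. ]), array([0.3, 0. ])])
[0.53681579 0.16176124 0.084     ]
[0.53979381 0.04284976 0.084     ]
[0.5404232 0.0434331 0.07     ]
[[1.085 1.089 1.08  1.072 1.08  1.072 1.088]
 [1.088 1.039 1.037 1.032 1.042 1.074 1.078]
 [1.078 1.033 1.035 1.037 1.034 1.052 1.074]
 [1.034 1.034 1.033 1.037 1.035 1.035 1.074]
 [1.034 1.03  1.033 1.032 1.032 1.035 1.067]
 [1.032 1.031 1.035 1.031 1.035 1.032 1.051]
 [1.036 1.035 1.029 1.035 1.031 1.031 1.042]
 [1.032 1.032 1.033 1.032 1.033 1.034 1.046]
 [1.036 1.032 1.03  1.032 1.033 1.032 1.044]
 [1.031 1.034 1.029 1.034 1.034 1.034 1.049]
 [1.034 1.031 1.036 1.027 1.031 1.039 1.062]
 [1.036 1.029 1.035 1.033 1.032 1.038 1.065]
 [1.085 1.034 1.033 1.033 1.031 1.044 1.071]
 [1.086 1.075 1.033 1.036 1.036 1.071 1.076]
 [1.087 1.075 1.07  1.074 1.076 1.072 1.08 ]
 [1.086 1.088 1.083 1.071 1.075 1.077 1.087]]
```

```bash
python3 - <<'E'
from h import *
s=manip.state(); R=s["eef_rot"]; W=cam("wrist"); I=np.linalg.inv(W[3])
print("cam in tool",R.T@(I[:3,3]-s["tool_pos"])," axes in tool\n",(R.T@I[:3,:3]).round(3))
print("to knob, tool axes:",R.T@(np.array([.537,.162,.25])-s["tool_pos"]))
E
```

```text
cam in tool [-0.0705708  -0.14274549 -0.00039099]  axes in tool
 [[-0.    -0.961 -0.275]
 [-0.     0.275 -0.961]
 [ 1.    -0.    -0.   ]]
to knob, tool axes: [ 0.43159815 -0.01894313 -0.26650961]
```

Request:
step_arm(increments="0.036 0 -0.0222 0;0.036 0 -0.0222 0;0.036 0 -0.0222 0;0.036 0 -0.0222 0;0.036 0 -0.0222 0;0.036 0 -0.0222 0;0.036 0 -0.0222 0;0.036 0 -0.0222 0;0.036 0 -0.0222 0;0.036 0 -0.0222 0;0.036 0 -0.0222 0;0.036 0 -0.0222 0", hand=-1)

```text
clock: 1.65
tool_pos: [0.5381, 0.1609, 0.2312]
eef_rot: [[0.921, -0.0, 0.389], [-0.389, 0.0, 0.921], [-0.0, -1.0, -0.0]]
ft_force: [0.1, 0.3, 0.4]
grip_width: 0.0852
```

Request:
step_arm(increments="0 0 0 -9.8;0 0 0 -9.8;0 0 0 -9.8;0 0 0 -9.8;0 0 0 -9.8;0 0 0 -9.8;0 0 0 -9.8;0 0 0 -9.8;0 0 0 -9.8;0 0 0 -9.8;0 0 0 0;0 0 0 0")

```text
clock: 3.15
tool_pos: [0.5374, 0.1622, 0.2312]
eef_rot: [[0.261, -0.0, -0.965], [0.965, -0.0, 0.261], [-0.0, -1.0, 0.0]]
ft_force: [0.7, -0.6, -0.3]
grip_width: 0.0855
```

```bash
python3 - <<'E'
from h import *
C=cam("wrist"); p,d=manip.capture("wrist"); cv2.imwrite("pics/w1.png",p[...,::-1]); np.savez("pics/w1.npz",d=d,V=C[3])
s=manip.state(); print(s["clock"],s["tool_pos"],s["eef_rot"],s["joint_pos"])
for P in [(.537,.162,.126),(.537,.162,.084),(.540,.043,.084)]: print(proj(None,P,C))
E
```

```text
3.2 [0.53746459 0.1621459  0.23121401] [[ 2.60588734e-01 -1.60518308e-04 -9.65449888e-01]
 [ 9.65449897e-01 -4.96937077e-05  2.60588744e-01]
 [-8.98060488e-05 -9.99999986e-01  1.42022763e-04]] [ 1.06942310e+01  2.31653353e+01  8.62133049e+01 -1.15657768e-03
  7.06309255e+01 -1.54200387e+02]
[318.68321169 199.57765453]
[318.78267871 188.09092914]
[280.32128909  62.43114933]
```

View pics/w1.png

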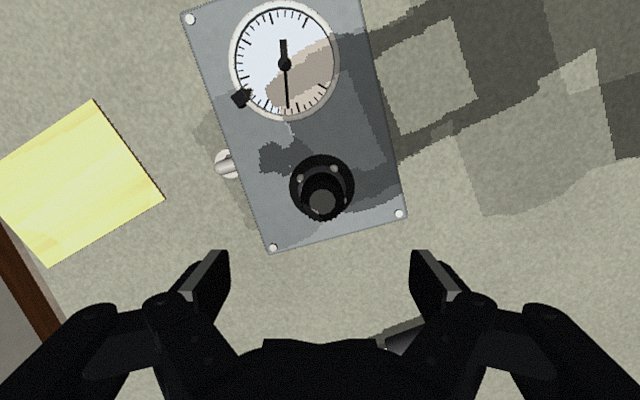

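```bash
python3 - <<'E'
from h import *
p=cv2.imread("pics/w1.png")
cv2.imwrite("pics/w1c.png",cv2.resize(p[140:240,260:380],None,fx=6,fy=6,interpolation=cv2.INTER_CUBIC))
cv2.imwrite("pics/w1g.png",cv2.resize(p[0:125,215:355],None,fx=4.5,fy=4.5,interpolation=cv2.INTER_CUBIC))
E
```

```text
(no output)
```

View pics/w1c.png

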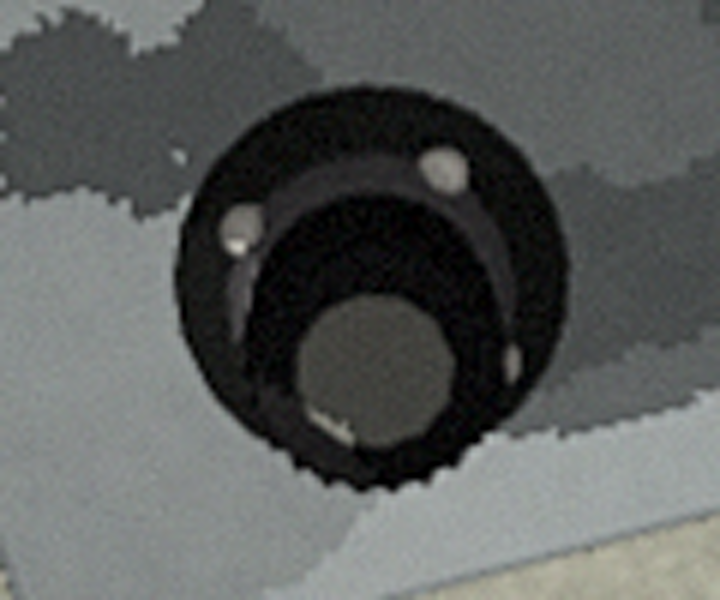

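View pics/w1g.png

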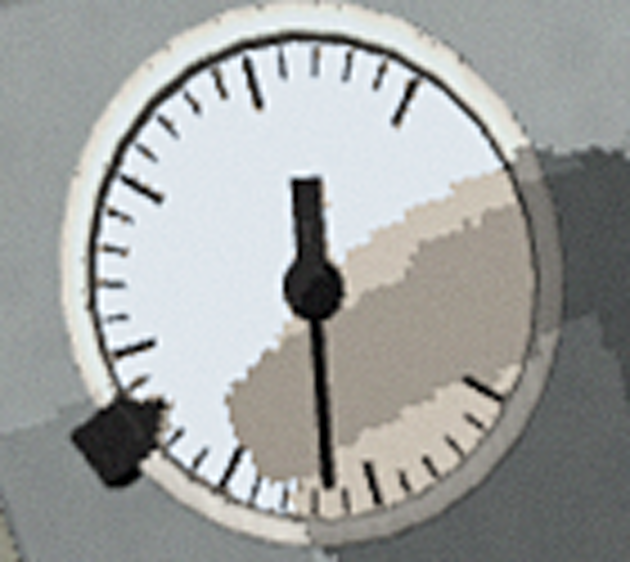

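```bash
cat >> h.py <<'E'
def gang(C,c,t,m,z=0.083):
    c,t,m=[onz(C,*q,z) for q in (c,t,m)]
    a=lambda p:-np.degrees(np.arctan2(*(p-c)[[1,0]]))
    return c.round(4),a(t),a(m),(a(m)-a(t)),np.linalg.norm((t-c)[:2]),np.linalg.norm((m-c)[:2])
E
python3 - <<'E'
from h import *
C=list(cam("wrist")); C[3]=np.load("pics/w1.npz")["V"]
g=lambda x,y:(215+(x+.5)/4.5-.5,(y+.5)/4.5-.5)
print(gang(C,g(313,288),g(328,487),g(164,404)))
k=lambda x,y:(260+(x+.5)/6-.5,140+(y+.5)/6-.5)
print(onz(C,*k(377,370),.126),onz(C,*k(374,287),.074))
E
```

```text
(array([0.5371, 0.0446, 0.083 ]), np.float64(-77.73993976970097), np.float64(-19.88178606712131), np.float64(57.858153702579656), np.float64(0.03756716519060898), np.float64(0.03751815926848128))
[0.53430697 0.16426532 0.126     ] [0.53437302 0.1644614  0.074     ]
```

Request:
step_arm(increments="0.0005 0.02 0.001 0;0.0005 0.02 0.001 0;0 0.02 0 0;0 0.02 0 0;0 0.02 0 0;0 0.02 0 0;0 0.01 0 0;0 0.005 0 0;0 0 0 0")

```text
clock: 4.32
tool_pos: [0.5359, 0.1637, 0.0964]
eef_rot: [[0.258, 0.0, -0.966], [0.966, 0.0, 0.258], [0.0, -1.0, -0.0]]
ft_force: [1.0, 0.4, 0.6]
grip_width: 0.0853
```

Request:
step_arm(increments="0 0 0.001 0;0 0 0 0;0 0 0 0;0 0 0 0;0 0 0 0;0 0 0 0", hand=1)

```text
clock: 5.08
tool_pos: [0.5355, 0.1639, 0.097]
eef_rot: [[0.257, 0.002, -0.966], [0.966, 0.0, 0.257], [0.0, -1.0, -0.001]]
ft_force: [0.6, -2.0, 9.2]
grip_width: 0.0358
```

Request:
step_arm(increments="0 0 0 7.5;0 0 0 7.5;0 0 0 7.5;0 0 0 7.5;0 0 0 7.5;0 0 0 7.5;0 0 0 7.5;0 0 0 7.5;0 0 0 0")

```text
clock: 6.2
tool_pos: [0.5351, 0.1643, 0.097]
eef_rot: [[0.966, 0.001, -0.258], [0.258, 0.001, 0.966], [0.001, -1.0, 0.0]]
ft_force: [-2.5, 2.3, 10.0]
grip_width: 0.0354
```

```bash
python3 - <<'E'
from h import *
C=cam("wrist"); p,d=manip.capture("wrist"); cv2.imwrite("pics/w2.png",p[...,::-1]); np.savez("pics/w2.npz",d=d,V=C[3])
print(proj(None,(.537,.0446,.083),C))
E
```

```text
[102.68076341 194.84983463]
```

View pics/w2.png

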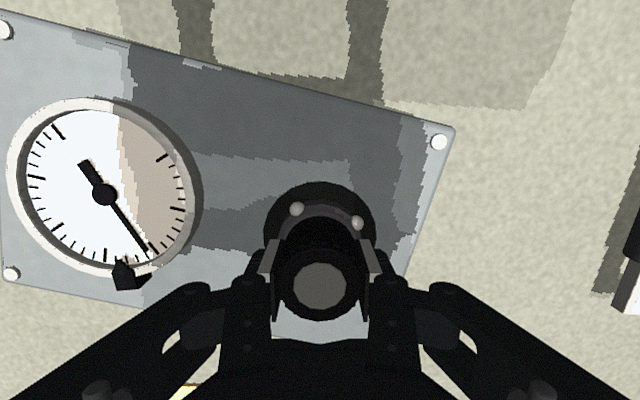

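```bash
python3 - <<'E'
from h import *
p=cv2.imread("pics/w2.png")
cv2.imwrite("pics/w2g.png",cv2.resize(p[180:300,80:210],None,fx=5,fy=5,interpolation=cv2.INTER_CUBIC))
E
```

```text
(no output)
```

View pics/w2g.png

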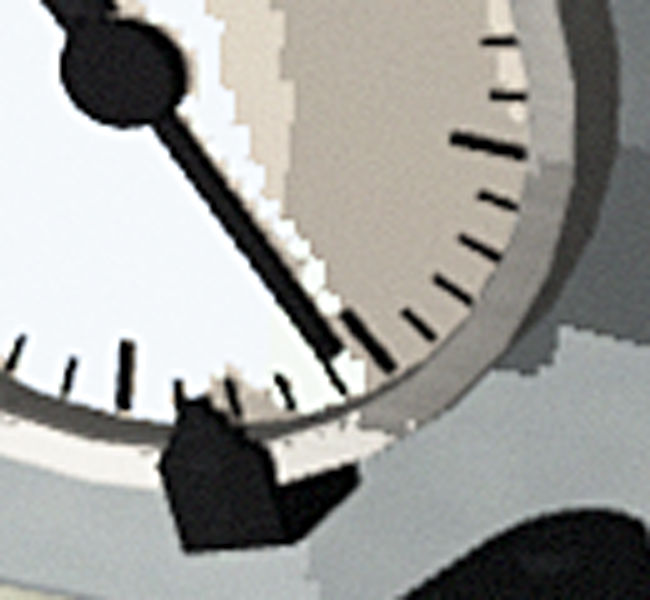

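```bash
python3 - <<'E'
from h import *
C=list(cam("wrist")); C[3]=np.load("pics/w2.npz")["V"]
g=lambda x,y:(80+(x+.5)/5-.5,180+(y+.5)/5-.5)
for m in [(195,395),(205,400)]: print(gang(C,g(125,72),g(333,352),g(*m)))
E
```

```text
(array([0.5363, 0.0456, 0.083 ]), np.float64(-42.557446778122475), np.float64(-15.737546334055217), np.float64(26.819900444067258), np.float64(0.037012940548477494), np.float64(0.03817730915667304))
(array([0.5363, 0.0456, 0.083 ]), np.float64(-42.557446778122475), np.float64(-17.243431805240718), np.float64(25.314014972881758), np.float64(0.037012940548477494), np.float64(0.038834284336197636))
```

Request:
step_arm(increments="0 0 0 6.8;0 0 0 6.8;0 0 0 6.8;0 0 0 6.8;0 0 0 6.8;0 0 0 0")

```text
clock: 7.0
tool_pos: [0.5351, 0.1645, 0.097]
eef_rot: [[0.945, 0.001, 0.326], [-0.326, 0.001, 0.945], [0.001, -1.0, 0.001]]
ft_force: [-2.8, 5.3, 9.0]
grip_width: 0.0357
```

```bash
python3 - <<'E'
from h import *
C=cam("wrist"); p,d=manip.capture("wrist"); cv2.imwrite("pics/w3.png",p[...,::-1]); np.savez("pics/w3.npz",d=d,V=C[3])
u,v=proj(None,(.5365,.045,.083),C).astype(int);print(u,v)
x0=max(0,u-70);y0=max(0,v-50)
print(x0,y0)
cv2.imwrite("pics/w3g.png",cv2.resize(p[y0:y0+120,x0:x0+150,::-1],None,fx=5,fy=5,interpolation=cv2.INTER_CUBIC))
E
```

```text
132 306
62 256
```

View pics/w3g.png

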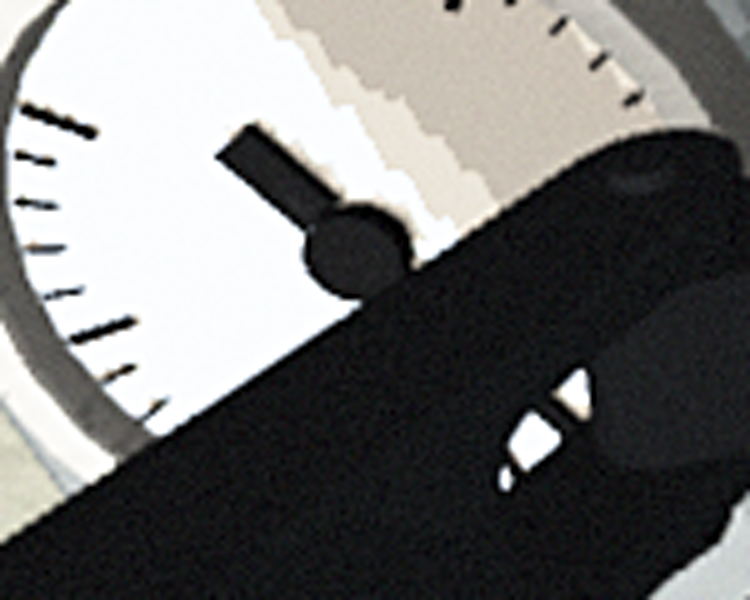

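Request:
step_arm(increments="0 0 0 0;0 0 0 0;0 0 0 0;0 0 0 0", hand=-1)

```text
clock: 7.55
tool_pos: [0.5348, 0.1638, 0.0962]
eef_rot: [[0.946, -0.0, 0.324], [-0.324, -0.0, 0.946], [-0.0, -1.0, -0.0]]
ft_force: [0.1, 0.6, 0.1]
grip_width: 0.0856
```

Request:
step_arm(increments="0 -0.03 0 0;0 -0.05 0 0;0 -0.05 0 -10;0 0 0 -10;0 0 0 -10;0 0 0 -10;0 0 0 -10;0 0 0 -10;0 0 0 -10;0 0 0 -10;0 0 0 -10;0 0 0 0")

```text
clock: 9.05
tool_pos: [0.5348, 0.1639, 0.2262]
eef_rot: [[0.325, -0.0, -0.946], [0.946, -0.0, 0.325], [-0.0, -1.0, 0.0]]
ft_force: [1.3, 0.6, 0.2]
grip_width: 0.0853
```

```bash
python3 - <<'E'
from h import *
C=cam("wrist"); p,d=manip.capture("wrist"); cv2.imwrite("pics/w4.png",p[...,::-1]); np.savez("pics/w4.npz",d=d,V=C[3])
u,v=proj(None,(.5365,.045,.083),C).astype(int);print(u,v)
x0=max(0,u-70);y0=max(0,v-60)
print(x0,y0)
cv2.imwrite("pics/w4g.png",cv2.resize(p[y0:y0+120,x0:x0+150,::-1],None,fx=5,fy=5,interpolation=cv2.INTER_CUBIC))
E
```

```text
272 64
202 4
```

View pics/w4g.png

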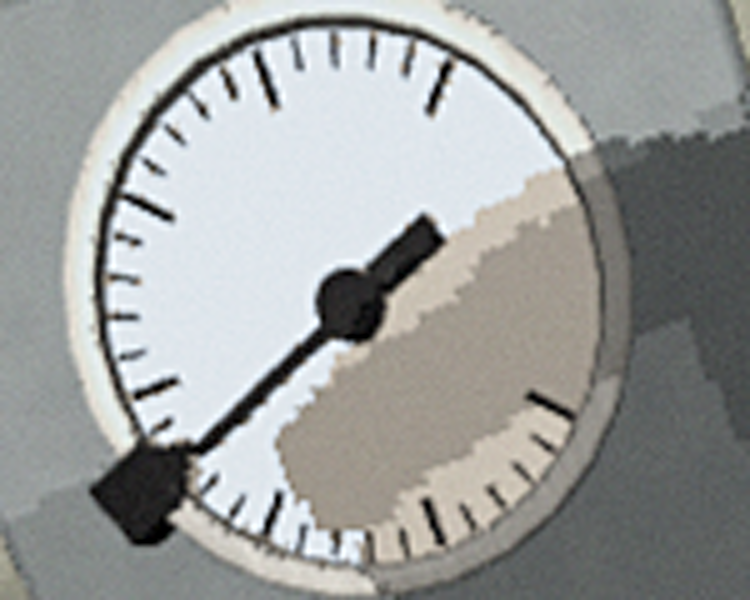

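```bash
python3 - <<'E'
from h import *
p=cv2.imread("pics/w4.png")
cv2.imwrite("pics/w4h.png",cv2.resize(p[80:120,210:270],None,fx=12,fy=12,interpolation=cv2.INTER_CUBIC))
T,_=manip.capture("top"); cv2.imwrite("pics/t4.png",cv2.resize(T[165:215,280:340,::-1],None,fx=10,fy=10,interpolation=cv2.INTER_CUBIC))
E
```

```text
(no output)
```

View pics/w4h.png

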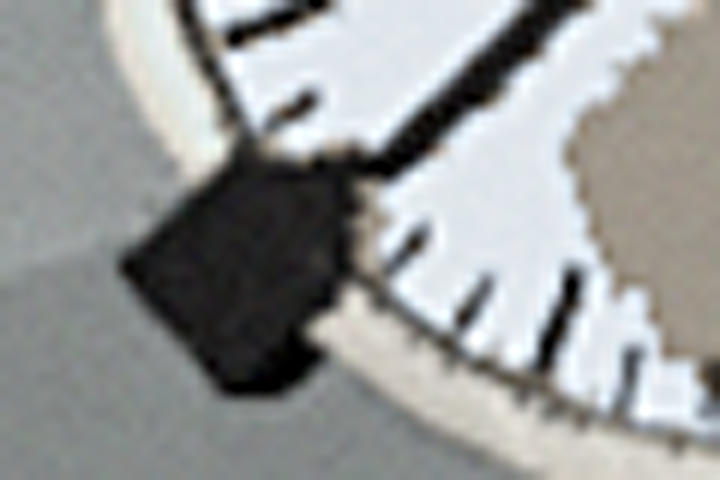

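View pics/t4.png

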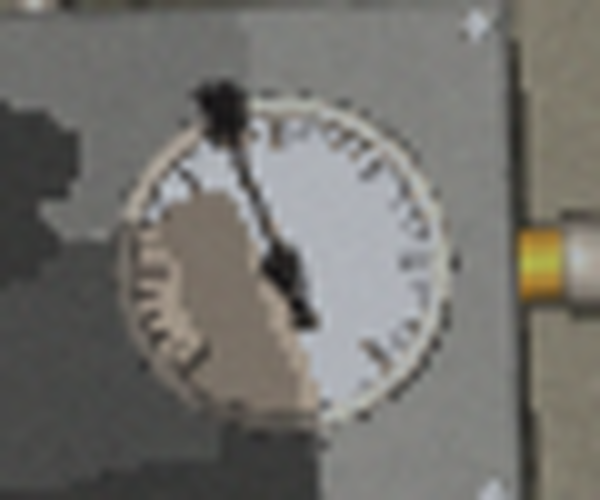

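Request:
step_arm(increments="-0.0205 0 -0.039 0;-0.0205 0 -0.039 0;0 0 0 0")

```text
clock: 9.52
tool_pos: [0.5971, 0.0978, 0.226]
eef_rot: [[0.33, 0.001, -0.944], [0.944, -0.0, 0.33], [-0.0, -1.0, -0.001]]
ft_force: [0.6, 0.5, 0.5]
grip_width: 0.0851
```

```bash
python3 - <<'E'
from h import *
C=cam("wrist"); p,d=manip.capture("wrist"); cv2.imwrite("pics/w5.png",p[...,::-1]); np.savez("pics/w5.npz",d=d,V=C[3])
print(np.linalg.inv(C[3])[:3,3])
u,v=proj(None,(.555,.039,.083),C).astype(int);print(u,v)
x0=max(0,u-55);y0=max(0,v-45)
print(x0,y0)
cv2.imwrite("pics/w5g.png",cv2.resize(p[y0:y0+90,x0:x0+115,::-1],None,fx=6.5,fy=6.5,interpolation=cv2.INTER_CUBIC))
E
```

```text
[0.57300975 0.03218066 0.36878286]
340 115
285 70
```

View pics/w5g.png

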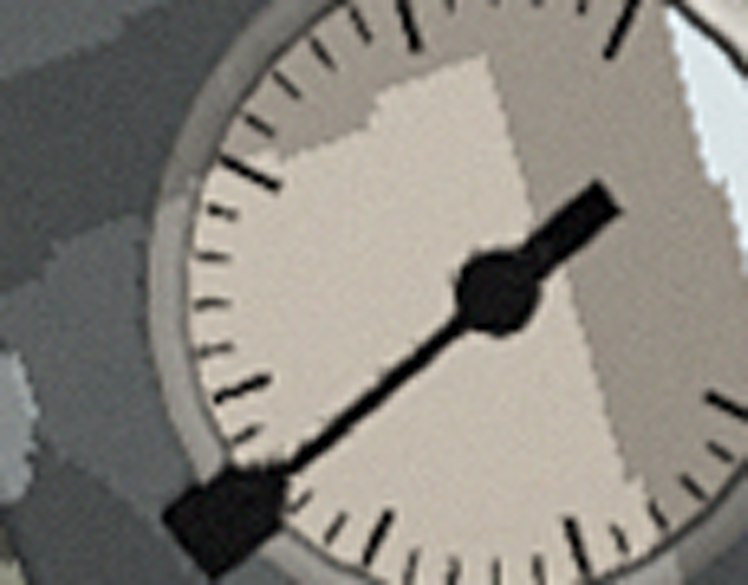

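Request:
step_arm(increments="0 0 0 10;0 0 0 10;0 0 0 10;0 0 0 10;0 0 0 10;0 0 0 10;0 0 0 10;0 0 0 10;0 0 0 10;0 0 0 10;0 0 0 10;0 0 0 10")

```text
clock: 11.08
tool_pos: [0.5945, 0.1007, 0.2263]
eef_rot: [[0.652, -0.001, 0.758], [-0.758, 0.0, 0.652], [-0.0, -1.0, -0.0]]
ft_force: [0.4, -0.1, -0.4]
grip_width: 0.0854
```

Request:
step_arm(increments="0 0 0 10;0 0 0 10;0 0 0 10;0 0 0 10;0 0 0 10;0 0 0 10;0 0 0 0")

```text
clock: 11.95
tool_pos: [0.5947, 0.1006, 0.2263]
eef_rot: [[-0.324, -0.0, 0.946], [-0.946, 0.0, -0.324], [0.0, -1.0, -0.0]]
ft_force: [-0.2, -0.2, 0.0]
grip_width: 0.0856
```

Request:
step_arm(increments="0.047 0 0.005 0;0.047 0 0.005 0;0.047 0 0.005 0;0.047 0 0.005 0;0.047 0 0.005 0;0.047 0 0.005 0;0.047 0 0.005 0;0.047 0 0.005 0;0.047 0 0.005 0;0.047 0 0.005 0;0 0 0 0;0 0 0 0")

```text
clock: 13.45
tool_pos: [0.4903, -0.3602, 0.2261]
eef_rot: [[-0.322, -0.0, 0.947], [-0.947, 0.001, -0.322], [-0.001, -1.0, -0.001]]
ft_force: [-0.2, -0.3, 0.4]
grip_width: 0.0856
```

```bash
python3 - <<'E'
from h import *
C=cam("wrist"); p,d=manip.capture("wrist"); cv2.imwrite("pics/w6.png",p[...,::-1]); np.savez("pics/w6.npz",d=d,V=C[3])
print(manip.state()["joint_pos"],proj(None,(.504,-.337,.088),C))
E
```

```text
[-4.18931025e+01  2.72109610e+01  7.99022593e+01  1.63836272e-02
  7.29162594e+01 -2.31282157e+01] [325.85131953 162.65148152]
```

View pics/w6.png

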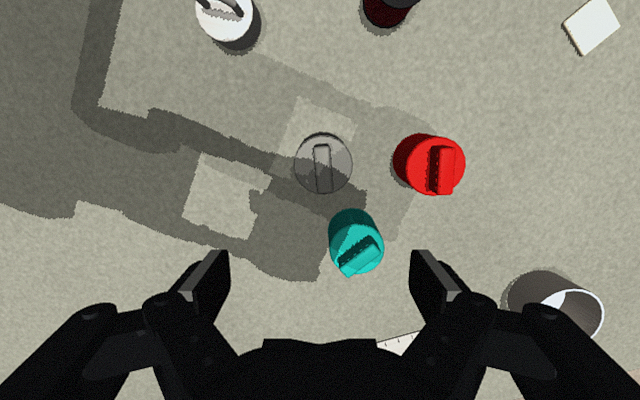

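```bash
python3 - <<'E'
from h import *
p=cv2.imread("pics/w6.png")
cv2.imwrite("pics/w6c.png",cv2.resize(p[120:210,275:375],None,fx=6,fy=6,interpolation=cv2.INTER_CUBIC))
d=np.load("pics/w6.npz")["d"]; C=list(cam("wrist")); C[3]=np.load("pics/w6.npz")["V"]
for u,v in [(321,160),(322,170),(323,180),(305,165),(342,165)]: print(u,v,unproj(None,u,v,d[v,u],C).round(4))
E
```

```text
321 160 [ 0.5005 -0.3332  0.088 ]
322 170 [ 0.4984 -0.3425  0.0875]
323 180 [ 0.4962 -0.3518  0.0879]
305 165 [ 0.4822 -0.3366  0.0605]
342 165 [ 0.5182 -0.3489  0.0601]
```

View pics/w6c.png

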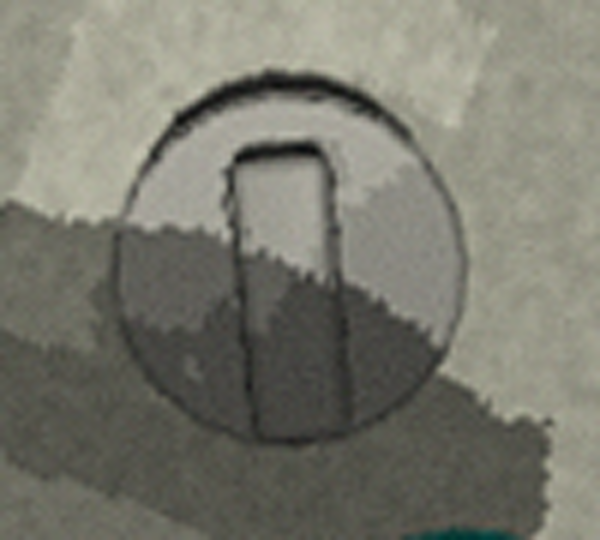

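```bash
python3 - <<'E'
from h import *
C=list(cam("wrist")); C[3]=np.load("pics/w6.npz")["V"]
k=lambda x,y:(275+(x+.5)/6-.5,120+(y+.5)/6-.5)
a=onz(C,*k(284,157),.088);b=onz(C,*k(304,436),.088)
print(a,b,np.linalg.norm(a-b)); d=b-a; print("heading",np.degrees(np.arctan2(d[1],d[0]))); c=(a+b)/2; print(c)
print("cup",onz(C,*k(292,270),.06))
s=manip.state();R=s["eef_rot"];print(np.degrees(np.arctan2(R[1,0],R[0,0])),R.T@(c-s["tool_pos"]))
E
```

```text
[ 0.50550504 -0.32102537  0.088     ] [ 0.49443775 -0.36387712  0.088     ] 0.04425784901676089
heading -104.48129241328431
[ 0.49997139 -0.34245124  0.088     ]
cup [ 0.50006276 -0.34227694  0.06      ]
-108.76970861937352 [-0.01942821  0.13826527  0.0034061 ]
```

Request:
step_arm(increments="0 0 0 -4.3;-0.01 0.01 0.0025 0;-0.0096 0.015 0.0025 0;0 0.025 0 0;0 0.025 0 0;0 0.025 0 0;0 0.02 0 0;0 0.02 0 0;0 0.012 0 0;0 0.006 0 0;0 0 0 0;0 0 0 0", hand=-0.3)

```text
clock: 15.0
tool_pos: [0.5005, -0.3435, 0.0689]
eef_rot: [[-0.252, 0.001, 0.968], [-0.968, -0.001, -0.252], [0.0, -1.0, 0.001]]
ft_force: [-0.0, -0.0, -0.7]
grip_width: 0.0555
```

```bash
python3 - <<'E'
from h import *
p,d=manip.capture("wrist"); cv2.imwrite("pics/w7.png",p[...,::-1])
E
```

```text
(no output)
```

View pics/w7.png

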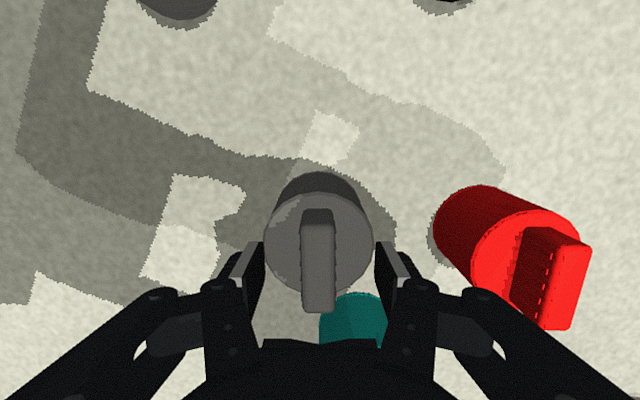

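Request:
step_arm(increments="0 0.005 0 0;0 0 0 0;0 0 0 0;0 0 0 0;0 0 0 0;0 0 0 0", hand=1)

```text
clock: 15.8
tool_pos: [0.5002, -0.3433, 0.0633]
eef_rot: [[-0.252, 0.0, 0.968], [-0.968, -0.0, -0.252], [0.0, -1.0, 0.0]]
ft_force: [-0.2, 0.0, -0.8]
grip_width: 0.0151
```

Request:
step_arm(increments="0 -0.01 0 0;0 -0.025 0 0;0 -0.03 0 0;0 -0.035 0 0;0 -0.035 0 0;0 -0.02 0 0;0 0 0 0")

```text
clock: 16.68
tool_pos: [0.5008, -0.3438, 0.2203]
eef_rot: [[-0.252, 0.003, 0.968], [-0.968, -0.002, -0.252], [0.001, -1.0, 0.003]]
ft_force: [-0.6, -0.3, -1.9]
grip_width: 0.0149
```

Request:
step_arm(increments="-0.0416 0 -0.0079 0;-0.0416 0 -0.0079 0;-0.0416 0 -0.0079 0;-0.0416 0 -0.0079 0;-0.0416 0 -0.0079 0;-0.0416 0 -0.0079 0;-0.0416 0 -0.0079 0;-0.0416 0 -0.0079 0;-0.0416 0 -0.0079 0;-0.0416 0 -0.0079 0;-0.0416 0 -0.0079 0;-0.0416 0 -0.0079 0")

```text
clock: 18.18
tool_pos: [0.5338, 0.165, 0.2174]
eef_rot: [[-0.252, -0.001, 0.968], [-0.968, -0.0, -0.252], [0.001, -1.0, -0.001]]
ft_force: [-0.3, -0.5, 0.0]
grip_width: 0.0148
```

Request:
step_arm(increments="0 0 0 0;0 0 0 0")

```text
clock: 18.42
tool_pos: [0.5338, 0.1634, 0.2176]
eef_rot: [[-0.252, -0.001, 0.968], [-0.968, -0.0, -0.252], [0.001, -1.0, -0.001]]
ft_force: [0.5, -0.4, -0.9]
grip_width: 0.0149
```

```bash
python3 - <<'E'
from h import *
p,d=manip.capture("wrist"); cv2.imwrite("pics/w8.png",p[...,::-1])
q,_=manip.capture("scene"); cv2.imwrite("pics/s8.png",cv2.resize(q[110:250,270:430,::-1],None,fx=4.5,fy=4.5,interpolation=cv2.INTER_CUBIC))
s=manip.state(); print(s["tool_pos"],s["eef_rot"][:,0],s["ft_force"],s["joint_pos"])
E
```

```text
[0.53410132 0.16283023 0.21794398] [-2.53045819e-01 -9.67454199e-01  4.32223284e-04] [-0.24041153 -0.19825644  0.0613105 ] [ 1.08319659e+01  2.37392170e+01  8.75933274e+01 -8.12127698e-03
  6.87091292e+01  2.54927479e+01]
```

View pics/w8.png

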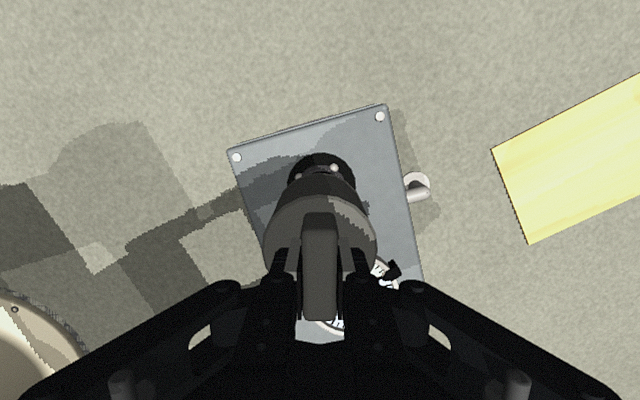

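View pics/s8.png

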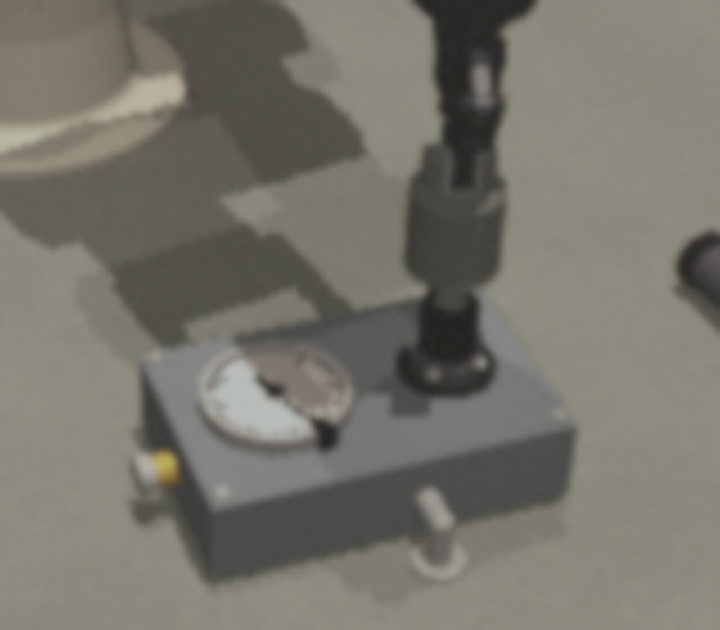

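Request:
step_arm(increments="-0.001 0.005 0.0005 0;0 0.01 0 0;0 0.012 0 0;0 0.012 0 0;0 0.01 0 0;0 0.007 0 0;0 0.003 0 0;0 0 0 0;0 0 0 0")

```text
clock: 19.65
tool_pos: [0.5353, 0.1645, 0.1596]
eef_rot: [[-0.252, 0.001, 0.968], [-0.968, 0.0, -0.252], [-0.0, -1.0, 0.001]]
ft_force: [0.3, -0.9, -0.3]
grip_width: 0.0151
```

```bash
python3 - <<'E'
from h import *
p,d=manip.capture("wrist"); cv2.imwrite("pics/w9.png",p[100:330,200:460,::-1].repeat(3,0).repeat(3,1)[:600,:800])
q,_=manip.capture("scene"); cv2.imwrite("pics/s9.png",cv2.resize(q[130:230,300:420,::-1],None,fx=6,fy=6,interpolation=cv2.INTER_CUBIC))
s=manip.state(); print(s["clock"],s["tool_pos"],s["eef_rot"],s["ft_force"],s["moment"])
E
```

```text
19.75 [0.53523568 0.16457612 0.15959118] [[-2.52137097e-01  5.67469941e-04  9.67691357e-01]
 [-9.67691500e-01  7.37706667e-05 -2.52137177e-01]
 [-2.14467506e-04 -9.99999836e-01  5.30535517e-04]] [-0.12122419  0.12573807 -0.08565943] [ 0.05954431 -0.01146195  0.00655477]
```

View pics/w9.png

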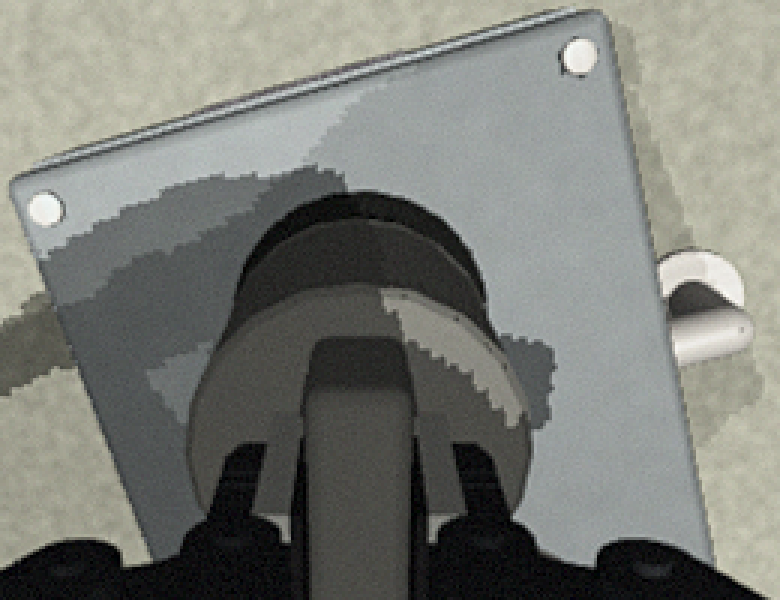

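View pics/s9.png

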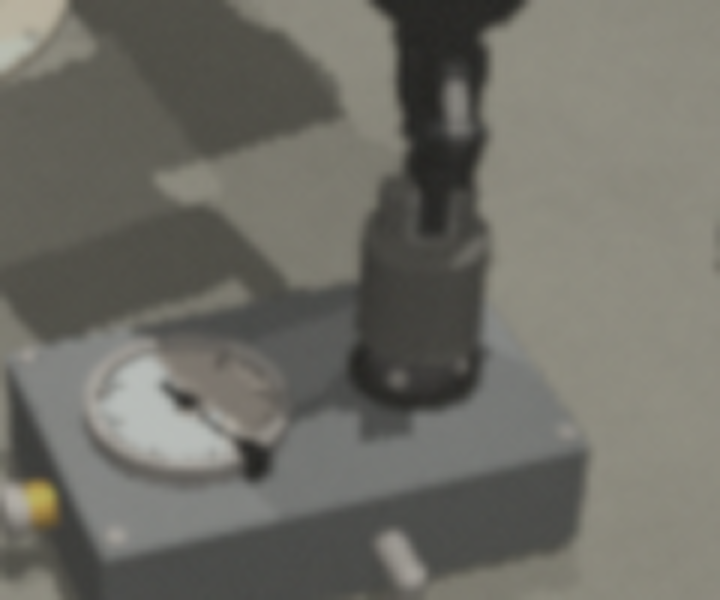

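Request:
step_arm(increments="0.0008 0.002 0 0;0 0.003 0 0;0 0.003 0 0;0 0.002 0 0;0 0 0 0")

```text
clock: 20.38
tool_pos: [0.5348, 0.1637, 0.1491]
eef_rot: [[-0.252, -0.0, 0.968], [-0.968, -0.0, -0.252], [0.0, -1.0, -0.0]]
ft_force: [-0.1, 0.1, -0.0]
grip_width: 0.0146
```

Request:
step_arm(increments="0 0.001 0 0;0 0.001 0 0;0 0.001 0 0;0 0.001 0 0;0 0 0 0")

```text
clock: 21.0
tool_pos: [0.5356, 0.164, 0.146]
eef_rot: [[-0.252, 0.002, 0.968], [-0.968, 0.0, -0.252], [-0.001, -1.0, 0.002]]
ft_force: [0.3, 0.1, 8.9]
grip_width: 0.0153
```

Request:
step_arm(increments="0 0.001 0 0;0 0.001 0 0;0 0.001 0 0;0 0.001 0 0;0 0 0 0")

```text
clock: 21.62
tool_pos: [0.5353, 0.1639, 0.1414]
eef_rot: [[-0.252, 0.001, 0.968], [-0.968, 0.0, -0.252], [-0.001, -1.0, 0.001]]
ft_force: [1.9, 1.0, 0.3]
grip_width: 0.0151
```

Request:
step_arm(increments="0 0.001 0 0;0 0.001 0 0;0 0.001 0 0;0 0.001 0 0;0 0 0 0")

```text
clock: 22.25
tool_pos: [0.5345, 0.1636, 0.1369]
eef_rot: [[-0.252, -0.001, 0.968], [-0.968, -0.0, -0.252], [0.001, -1.0, -0.001]]
ft_force: [2.5, 0.3, -6.3]
grip_width: 0.0148
```

Request:
step_arm(increments="0 0.001 0 0;0 0.001 0 0;0 0.001 0 0;0 0 0 0")

```text
clock: 22.75
tool_pos: [0.5348, 0.1638, 0.1361]
eef_rot: [[-0.252, 0.001, 0.968], [-0.968, 0.0, -0.252], [-0.001, -1.0, 0.001]]
ft_force: [-9.7, -2.1, 31.5]
grip_width: 0.0151
```

Request:
step_arm(increments="0 0 0 0;0 0 0 0;0 0 0 0;0 0 0 0;0 0 0 0;0 0 0 0;0 0 0 0;0 0 0 0")

```text
clock: 23.75
tool_pos: [0.5348, 0.1638, 0.1361]
eef_rot: [[-0.252, 0.001, 0.968], [-0.968, 0.0, -0.252], [-0.001, -1.0, 0.001]]
ft_force: [-10.1, -0.9, 32.1]
grip_width: 0.0148
```

```bash
python3 - <<'E'
from h import *
p,d=manip.capture("wrist"); cv2.imwrite("pics/w10.png",p[100:330,200:460,::-1].repeat(3,0).repeat(3,1)[:600,:800])
q,_=manip.capture("scene"); cv2.imwrite("pics/s10.png",cv2.resize(q[130:230,300:420,::-1],None,fx=6,fy=6,interpolation=cv2.INTER_CUBIC))
t,_=manip.capture("top"); cv2.imwrite("pics/t10.png",t[...,::-1])
s=manip.state(); print(s["clock"],s["tool_pos"],s["eef_rot"],s["ft_force"],s["moment"])
E
```

```text
23.9 [0.53481216 0.16383642 0.13611201] [[-2.52047371e-01  1.15747194e-03  9.67714205e-01]
 [-9.67714751e-01  2.49005470e-04 -2.52047811e-01]
 [-5.32704399e-04 -9.99999299e-01  1.05734150e-03]] [-9.5311112  -1.38734026 32.53989423] [-0.24172499  1.60736983  0.0114543 ]
```

View pics/w10.png

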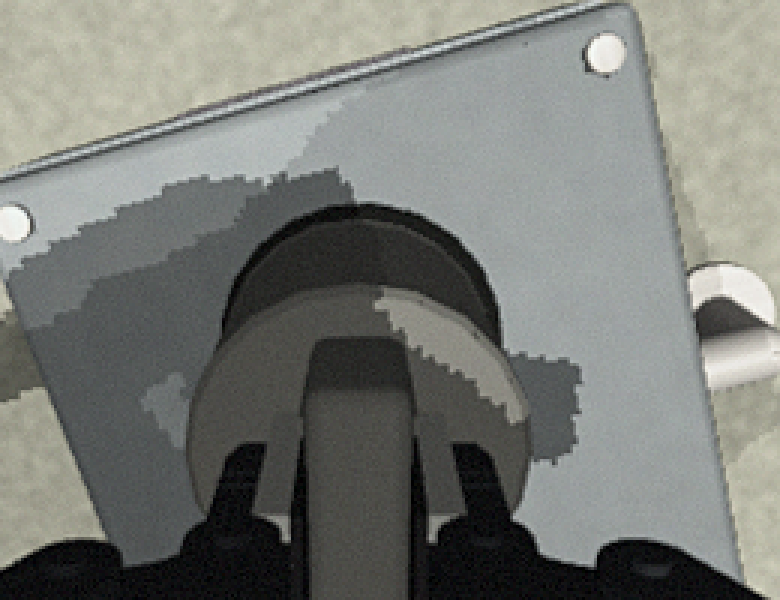

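View pics/s10.png

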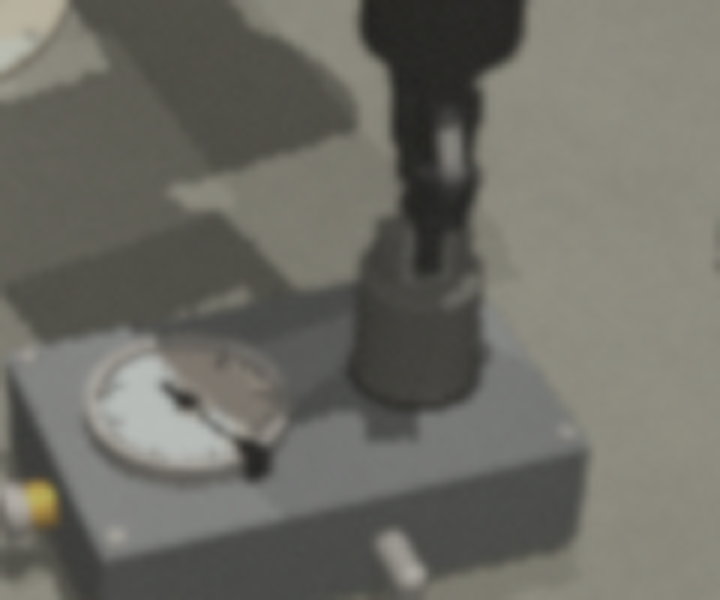

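View pics/t10.png

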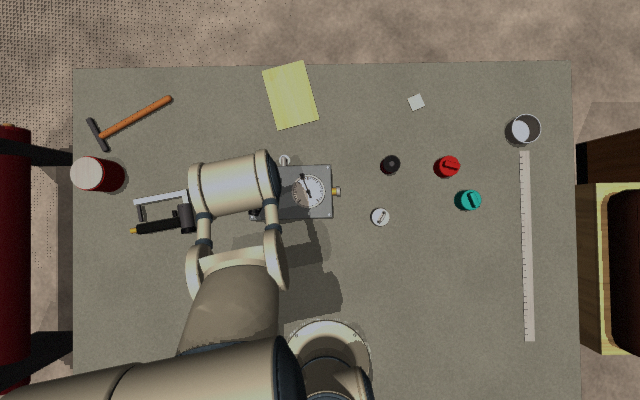

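```bash
python3 -c "
from workcell import manip
print(manip.close_job())"
```

```text
the job is handed in; nothing more can be done
None
```

The air is set and the lock cover is snapped down over the knob. I handed the job in at about 24 s with the gripper still pressing on the cover.

**Setting the knob:** I turned the knob about 94° clockwise in two stages and let go. From a camera position almost directly above the marker, the pointer tip stood on the marker's point, about 1° off at most, where 5° is allowed. The slanted wrist views put the pointer about 2.7° short of the marker (1.8 mm). I took that to be parallax from the raised marker, and the overhead picture agreed.

**Fitting the cover:** I picked up the grey cover by its tab and left the red and turquoise look-alikes alone. Pressing it down slowly, the push read 8.9 N at the balls, fell to −6.3 N as they snapped in, then rose at the hard stop.

**Last checks:**
- The push was steady at about 32 N for the last second before hand-in, with about 10 N sideways.
- The rim height works out at about 73 mm, level with the washer, and the tool was within about 1 mm of the knob's axis and upright to about 0.001 rad.
- The pointer was still at the marker, and the marker, weight, spool and stapler looked unmoved.

One small mismatch: the wrist and overhead cameras disagreed by 2 to 3 mm on where the knob was. I went with the wrist view, and the low sideways forces when gripping the knob supported it.

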